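# Put the hole saws back on their rack in order of size

## Task

The six hole saws belong on the peg rack in one row that grows steadily from the smallest at one end to the largest at the other, one to a peg, mouth up and fully down on the board; the smallest and the largest already stand on their proper end pegs. Two of the middle sizes were put back on the wrong pegs and two are still out on the bench: get all four onto the right pegs. Leave the two end saws where they are and do not shift the pencil, the spring clamp or the sanding block.

Things in the scene. Friction and masses are not known exactly. Their poses are not given: they have to be found in the camera images.
- rack: hole-saw rack, fixed: brown wooden board 92 x 468 mm, 18 mm thick, with six upright pale 12 mm dowel pegs in a row, 24 mm tall above the board, the upper 10 mm tapering to 6 mm. Origin: centre of its underside on the bench, y along the row, z up; pegs at x = 0, y = -185, -111, -37, 37, 111, 185 mm. A seated saw's underside is 18 mm above the origin, with 4 mm play. Turned up to 0.25 rad
- saw_27: hole saw of 27 mm diameter (smallest, about 0.09 kg): straight dark steel cup 42 mm high, standing mouth up, bright teeth on its rim, wall 2.5 mm, back plate at the bottom 6 mm thick with a 20 mm bore. Round: its yaw means nothing. Origin: centre of its underside, z up. It already stands on one end peg, left or right, its proper place
- saw_35: hole saw of 35 mm diameter (second smallest, about 0.11 kg): straight dark steel cup 42 mm high, standing mouth up, bright teeth on its rim, wall 2.5 mm, back plate at the bottom 6 mm thick with a 20 mm bore. Round: its yaw means nothing. Origin: centre of its underside, z up. It starts on one of the two middle pegs of the rack, the wrong place for it
- saw_43: hole saw of 43 mm diameter (third smallest, about 0.12 kg): straight dark steel cup 42 mm high, standing mouth up, bright teeth on its rim, wall 2.5 mm, back plate at the bottom 6 mm thick with a 20 mm bore. Round: its yaw means nothing. Origin: centre of its underside, z up. It starts on the bench top
- saw_51: hole saw of 51 mm diameter (third largest, about 0.13 kg): straight dark steel cup 42 mm high, standing mouth up, bright teeth on its rim, wall 2.5 mm, back plate at the bottom 6 mm thick with a 20 mm bore. Round: its yaw means nothing. Origin: centre of its underside, z up. It starts on the bench top
- saw_60: hole saw of 60 mm diameter (second largest, about 0.15 kg): straight dark steel cup 42 mm high, standing mouth up, bright teeth on its rim, wall 2.5 mm, back plate at the bottom 6 mm thick with a 20 mm bore. Round: its yaw means nothing. Origin: centre of its underside, z up. It starts on the other of the two middle pegs of the rack, the wrong place for it
- saw_68: hole saw of 68 mm diameter (largest, about 0.16 kg): straight dark steel cup 42 mm high, standing mouth up, bright teeth on its rim, wall 2.5 mm, back plate at the bottom 6 mm thick with a 20 mm bore. Round: its yaw means nothing. Origin: centre of its underside, z up. It already stands on the end peg farthest from the smallest, its proper place
- pencil: flat red carpenter's pencil, 182 mm long, 12 mm wide, 8 mm high, lying on the bench in front of the rack, not part of the job. Origin: centre of its underside
- spring_clamp: orange spring clamp lying flat, 67 x 117 mm, 22 mm high, to the right of the rack, not part of the job. Origin: centre of its underside
- sanding_block: cork sanding block with dark paper, 66 x 110 mm, 31 mm high, to the left of the rack, not part of the job. Origin: centre of its underside

How it is judged:
By the outcome, as a careful person would: the job done as asked, in the order asked, and still so for the second after the job is handed in, with the robot touching nothing.
It also fails if it takes over 96 s, if anything falls off the work surface, if the arm or the gripper's body presses on something with over 40 N, if the wrist force passes 120 N, or if a joint passes its speed limit or range.

## Robot

A 7-joint arm with a two-finger parallel gripper is mounted at the origin on a cart in front of the work surface, level with it; the furniture and walls round the work are solid. World frame = base frame: x ahead of the robot, y to its left, z up, the work surface at z = 0. Lengths are in mm, angles in rad, forces in N, time in s.
With the tool pointing down it reaches from about 400 to 900 mm from the base axis. Payload 5.5 kg.
Tool frame: the origin (TCP) lies midway between the tips of the shut fingers; the grasp point (between the pads) lies robot.grasp_offset behind it (robot.grasp_offset is the distance from the TCP to the grasp point, in mm); z points along the fingers, y is the line along which they close (so a half turn about z gives the same grasp; the last joint's range is limited). The gripper opens to 92 mm and grips with 3 to 60 N. Pads are 19 mm wide; open, the fingers measure 130 mm over their backs; the gripper's body (75 mm by 190 mm) begins 47 mm behind the grasp point.
Start: joints at [-0.999, 0.501, -0.427, 1.55, 0.221, 1.138, -0.21], TCP at [197.507, 619.266, 226.729] pointing down, gripper open.
Joint ranges: [-2.88, 2.88], [-0.31, 2.03], [-1.54, 1.56], [0.2, 2.42], [-1.41, 4.55], [0.19, 2.02], [-2.57, 2.57]. Speed limits (rad/s): [2.57, 2.57, 3.14, 3.14, 3.14, 3.14, 3.14].

## Interface

Orientations are given as a unit quaternion [w, x, y, z].
In Python, from cell import robot gives the robot as it stands. Calls block until the motion is done:
- robot.move_pose(position, orientation): joint-space move of the TCP to a pose.
- robot.movel(position, orientation=None, velocity=150): straight line of the TCP; orientation=None keeps the orientation; velocity is the mean speed in mm/s.
- robot.move_joints(angles): joint-space move.
- robot.open() and robot.grasp(newtons=None): open the fingers fully, or close them until they stop; newtons is the grip in N (None keeps the last).
- robot.pause(seconds).
- robot.solve_ik(position, orientation): joint angles nearest the present ones, or None.
- robot.get_state(): the state.
- robot.snapshot(name): name is "scene" or "side" or "wrist"; returns a dict with "color" (384x512x3 uint8, red, green, blue), "fx", "fy", "cx", "cy" (pixels), "R" (3x3) and "t" (3): a world point X has camera coordinates R X + t. Camera axes: x right, y down, z forward; pixel columns grow to the right and rows downward; lengths in mm; the calibration is good to about 2 mm. A picture is of the moment at which its call begins. There is no depth.
A pose or a line that the arm cannot do raises robot.MotionError and nothing moves.
- robot.hand_in(): hands the job in; it is judged then, once.
The state is a dict: "clock": time; "joint_pos": joint angles; "qd": joint speeds; "effort": joint torques, N m; "tool_pos": TCP position; "ee_rot": TCP orientation; "ft_force": force on the tool from outside, world axes, zero at the start; "moment": the same for the moment, N m; "opening": finger opening in mm; "grasp_force": force on a finger pad.
Only numpy, scipy, OpenCV 4.12 (cv2) and the standard library are available. Lean on these libraries where they do the work, as an engineer would, in place of code of your own. Each camera call takes 0.05 s, during which the arm holds its last target. There are 200 camera calls.

## Working session

There is one attempt and no reset: what is moved stays moved. The work goes in short steps, each a Python script; the robot and the scene stay as the last script left them, time stands still between calls to the robot, and variables do not carry over. Pictures are saved under pics/ and viewed, at most 14 in all, crops included, and the job is handed in when it is done.

```bash
mkdir -p pics; python3 - <<'E'
from cell import robot
import cv2,numpy as np
for n in ("scene","side"):
    s=robot.snapshot(n); cv2.imwrite(f"pics/{n}0.png",s["color"][:,:,::-1])
    print(n,s["fx"],s["fy"],s["cx"],s["cy"],np.round(s["R"],4).tolist(),s["t"], (-np.array(s["R"]).T@s["t"]))
st=robot.get_state(); print(st); print(robot.grasp_offset)
E
```

```text
scene 423.69462149523173 423.69462149523173 258.19723292603385 189.3670178919789 [[0.5105, -0.8598, 0.0019], [-0.6692, -0.3987, -0.6271], [0.54, 0.3189, -0.779]] [-268.03732606  375.76404119  953.6150692 ] [-126.61118106 -384.7347424   978.96532617]
side 379.2367161511685 379.2367161511685 255.04721652176482 193.40193919643414 [[0.9045, -0.4259, 0.024], [-0.1831, -0.4384, -0.8799], [0.3852, 0.7914, -0.4746]] [-443.12507124  134.07309451 1174.97836032] [  -27.30079981 -1059.8690581    686.17914327]
{'clock': 0.1, 'joint_pos': array([-0.9987785 ,  0.50176991, -0.42683327,  1.55131902,  0.22076779,
        1.13831394, -0.21029849]), 'qd': array([ 1.50449742e-03, -2.83197130e-03, -7.52660551e-05, -1.87159732e-03,
       -4.85022941e-04, -7.80176475e-04,  1.02887136e-03]), 'effort': array([-1.10963685e-02, -5.67874539e+01, -5.83866745e+00, -2.79914099e+01,
       -6.91905362e-02,  2.41473236e-02,  4.31760373e-05]), 'tool_pos': array([197.37817497, 618.6494149 , 225.78542492]), 'ee_rot': array([-1.87558562e-04,  1.53769496e-01,  9.88106354e-01, -8.60843429e-04]), 'ft_force': array([-0.18397616,  0.11269944,  0.18159403]), 'moment': array([0.00085044, 0.00846114, 0.04155417]), 'grasp_force': 0.0, 'opening': 91.97565356957456}
18.8
```

View pics/scene0.png

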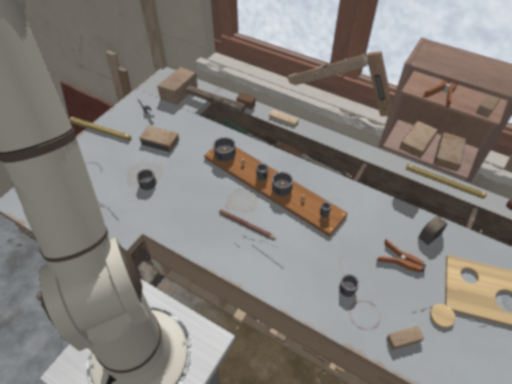

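View pics/side0.png

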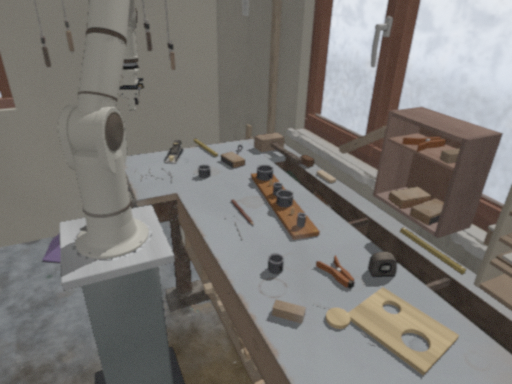

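The largest saw stands at the left end (225,150). Next come an empty peg (242,163), the 35 saw (262,171), the 60 saw (283,184), an empty peg (303,200), and the smallest saw (325,210). The two bench saws are at (147,180) and (348,286). So 60 goes to the left free peg and 35 to the right free peg. I'll take rough positions here, then refine with the wrist camera.

```bash
cat > h.py <<'E'
from cell import robot
import cv2,numpy as np
def ray(s,u,v,z):
    R=np.array(s["R"]);C=-R.T@np.array(s["t"])
    d=R.T@np.array([(u-s["cx"])/s["fx"],(v-s["cy"])/s["fy"],1.])
    return (C+d*(z-C[2])/d[2])
def proj(s,X):
    c=np.array(s["R"])@np.array(X,float)+s["t"]; return c[0]/c[2]*s["fx"]+s["cx"],c[1]/c[2]*s["fy"]+s["cy"]
def snap(n,name):
    s=robot.snapshot(n); cv2.imwrite(f"pics/{name}.png",s["color"][:,:,::-1]); return s
def quat(a):  # tool down, tool y axis along world angle a (mod pi)
    # x=(sin a,-cos a... ) : rotation about z by psi after half turn about x; tool y -> -(−sin psi, cos psi)
    psi=a-np.pi/2
    return np.array([0,np.cos(psi/2),np.sin(psi/2),0])
E
python3 - <<'E'
from h import *
s=robot.snapshot("scene")
for n,u,v,z in [("68",225,145,60),("60",283,179,60),("35",262,167,60),("27",325,206,60),("bl",147,174,42),("br",348,280,42),("pegL",242,160,42),("pegR",303,196,42),("penc1",221,212,8),("penc2",273,237,8)]:
    print(n,np.round(ray(s,u,v,z),0))
st=robot.get_state()
w=snap("wrist","w0"); R=np.array(w["R"]);print("wcam",-R.T@w["t"],R.round(2).tolist(),w["fx"],st["tool_pos"])
for x,y in [(560,60),(560,-60)]:
    for a in (0,0.25,-.25): print(x,y,a,robot.solve_ik([x,y,300],quat(a)))
E
```

```text
68 [608. 167.  60.]
60 [579. -50.  60.]
35 [588.  25.  60.]
27 [ 553. -193.   60.]
bl [406. 307.  42.]
br [ 392. -332.   42.]
pegL [595.  99.  42.]
pegR [ 567. -121.   42.]
penc1 [422.  61.   8.]
penc2 [ 425. -106.    8.]
wcam [118.1473505  644.38505481 384.64050543] [[0.3, 0.95, 0.0], [0.91, -0.29, 0.31], [0.29, -0.09, -0.95]] 316.3306129783357 [197.41447216 618.73962881 225.89916757]
560 60 0 [ 0.76934272  0.55533481 -1.29503779  1.66917382  0.54781355  1.34250163
  2.52439127]
560 60 0.25 [-1.10198675  0.57775213  1.36451782  1.72511166 -0.58303301  1.32916459
 -2.51105084]
560 60 -0.25 [ 0.76934272  0.55533481 -1.29503779  1.66917382  0.54781355  1.34250163
  2.27439127]
560 -60 0 [-0.88851541  0.57775213  1.36451782  1.72511166 -0.58303301  1.32916459
 -2.54757949]
560 -60 0.25 [-0.88851541  0.57775213  1.36451782  1.72511166 -0.58303301  1.32916459
 -2.29757949]
560 -60 -0.25 [ 0.98281407  0.55533481 -1.29503779  1.66917382  0.54781355  1.34250163
  2.48786261]
```

```bash
python3 - <<'E'
from h import *
for f in (0,np.pi):
    for p in [(608,167),(595,99),(588,25),(579,-50),(567,-121)]:
        for z in (22,120,300):
            j=robot.solve_ik([*p,z],quat(-.15+f)); print(round(f,1),p,z,None if j is None else np.round(j,2))
robot.move_pose([580,60,300],quat(-.15))
w=snap("wrist","w1"); R=np.array(w["R"]);print(-R.T@w["t"],robot.get_state()["clock"],robot.get_state()["tool_pos"])
E
```

```text
0 (608, 167) 22 [ 0.09  0.76 -0.56  1.72  0.53  0.81  2.28]
0 (608, 167) 120 [ 0.1   0.62 -0.57  1.68  0.39  0.96  2.38]
0 (608, 167) 300 [ 0.07  0.42 -0.52  1.51  0.21  1.26  2.51]
0 (595, 99) 22 [ 0.19  0.72 -0.53  1.8   0.5   0.77  2.39]
0 (595, 99) 120 [ 0.19  0.56 -0.53  1.76  0.35  0.91  2.5 ]
0 (595, 99) 300 [ 0.64  0.65 -1.3   1.57  0.64  1.41  2.28]
0 (588, 25) 22 [ 0.29  0.69 -0.49  1.83  0.46  0.74  2.53]
0 (588, 25) 120 [-0.94  0.99  1.35  1.84 -1.04  1.25 -2.55]
0 (588, 25) 300 [ 0.79  0.62 -1.3   1.61  0.61  1.38  2.41]
0 (579, -50) 22 [-0.81  1.22  1.35  1.89 -1.3   1.26 -2.29]
0 (579, -50) 120 [-0.82  0.98  1.35  1.86 -1.03  1.23 -2.42]
0 (579, -50) 300 [ 0.93  0.6  -1.3   1.63  0.59  1.37  2.55]
0 (567, -121) 22 [-0.68  1.22  1.35  1.9  -1.3   1.26 -2.16]
0 (567, -121) 120 [-0.7   0.97  1.35  1.86 -1.03  1.23 -2.29]
0 (567, -121) 300 [-0.77  0.78  1.53  1.69 -0.78  1.46 -2.44]
3.1 (608, 167) 22 [-0.31  0.68  0.    1.74 -0.    0.72 -0.46]
3.1 (608, 167) 120 [-0.31  0.55 -0.01  1.7   0.    0.89 -0.46]
3.1 (608, 167) 300 [-0.24  0.38 -0.09  1.53  0.04  1.24 -0.49]
3.1 (595, 99) 22 [-0.24  0.65  0.04  1.81 -0.04  0.68 -0.33]
3.1 (595, 99) 120 [-0.26  0.5   0.06  1.77 -0.04  0.86 -0.33]
3.1 (595, 99) 300 [-0.23  0.32  0.02  1.6  -0.01  1.22 -0.35]
3.1 (588, 25) 22 [-0.16  0.63  0.09  1.85 -0.08  0.67 -0.17]
3.1 (588, 25) 120 [-0.19  0.48  0.13  1.81 -0.08  0.85 -0.17]
3.1 (588, 25) 300 [-0.19  0.3   0.13  1.64 -0.04  1.21 -0.2 ]
3.1 (579, -50) 22 [-0.06  0.62  0.13  1.87 -0.13  0.66 -0.  ]
3.1 (579, -50) 120 [-0.09  0.47  0.17  1.83 -0.11  0.84 -0.02]
3.1 (579, -50) 300 [-0.12  0.28  0.19  1.66 -0.06  1.2  -0.06]
3.1 (567, -121) 22 [ 0.03  0.62  0.17  1.88 -0.17  0.66  0.15]
3.1 (567, -121) 120 [-0.01  0.48  0.22  1.84 -0.13  0.84  0.13]
3.1 (567, -121) 300 [-0.05  0.28  0.26  1.67 -0.08  1.2   0.08]
[568.01032908 -22.25664733 458.73052011] 2.675 [579.76424187  61.06809382 300.01986253]
```

View pics/w1.png

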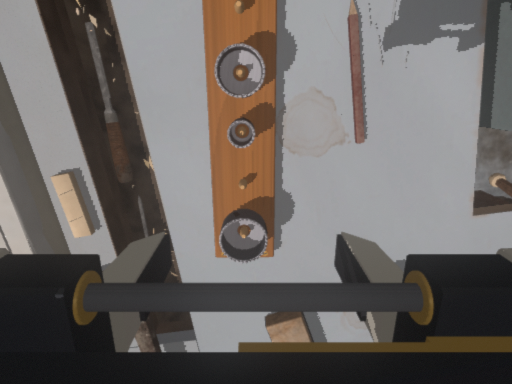

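The wrist view at (0,180°) shows the rack with saws 60 (241,71), 35 (241,133) and 68 (244,239), peg tips at (239,6) and (242,184), and the pencil at x≈357. The flipped wrist gives comfortable joint angles, so I'll use that.

```bash
python3 - <<'E'
from h import *
robot.move_pose([578,-65,300],quat(-.15+np.pi))
robot.pause(.3)
w=snap("wrist","w2"); np.save("w2.npy",w,allow_pickle=True)
cv2.imwrite("pics/w2c.png",cv2.resize(w["color"][:,:,::-1][:300,150:400],None,fx=2,fy=2,interpolation=cv2.INTER_CUBIC)); R=np.array(w["R"]);print(-R.T@w["t"],robot.get_state()["clock"],robot.get_state()["tool_pos"])
E
```

```text
[591.2698043   17.91175464 458.42277298] 4.925 [577.94589671 -65.09682105 299.79851191]
```

View pics/w2c.png

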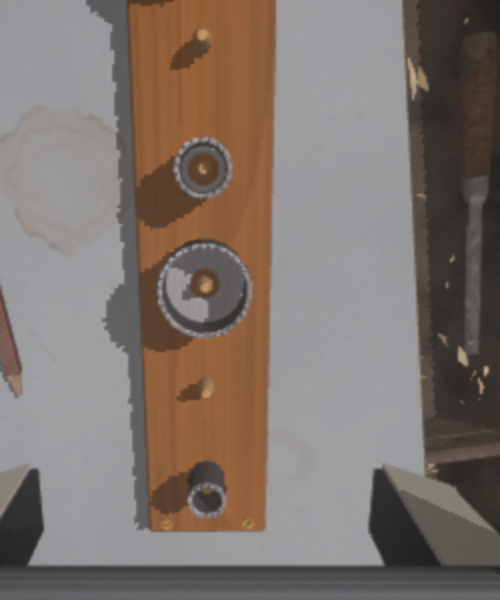

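Crop (2x, offset 150,0): peg tips at (203,35) and (207,384) for the free pegs, rims of saw 35 at (203,168) and saw 60 at (205,289), and the board end edge at v≈530. Next I'll fit these.

```bash
python3 - <<'E'
from h import *
w=np.load("w2.npy",allow_pickle=True).item()
im=w["color"]; hsv=cv2.cvtColor(im,cv2.COLOR_RGB2HSV)
# peg tips: brightest warm blob near the hand picks
P={}
for n,(u,v) in dict(p1=(203,35),p2=(204,168),p3=(205,284),p4=(207,384)).items():
    q=ray(w,150+u/2,v/2,42); P[n]=q; print(n,q.round(1))
for n,(u,v) in dict(s35=(203,168),s60=(205,289),s27=(207,499)).items(): print(n,ray(w,150+u/2,v/2,60).round(1))
a,b=P["p1"],P["p4"]; print("len",np.linalg.norm(a-b),"(222) yaw",-np.arctan2((a-b)[0],(a-b)[1]))
# board side edges at z=18, orange mask
m=cv2.inRange(hsv,(4,110,60),(20,255,255)); L=[];Rr=[]
for v in range(5,255,3):
    c=np.where(m[v,205:292])[0]+205
    if len(c)>25: L.append(ray(w,c.min()-.5,v,18)[:2]);Rr.append(ray(w,c.max()+.5,v,18)[:2])
for n,e in (("near",L),("far",Rr)):
    e=np.array(e); k=np.polyfit(e[:,1],e[:,0],1); r=np.abs(e[:,0]-np.polyval(k,e[:,1])); g=r<np.median(r)*3
    k=np.polyfit(e[g,1],e[g,0],1); print(n,"slope",k[0],"x at y=0",k[1],"rms",np.std(e[g,0]-np.polyval(k,e[g,1])))
E
```

```text
p1 [602.   99.9  42. ]
p2 [591.4  27.   42. ]
p3 [581.2 -44.3  42. ]
p4 [ 572.2 -112.7   42. ]
s35 [590.8  26.7  60. ]
s60 [581.2 -44.8  60. ]
s27 [ 560.4 -190.7   60. ]
len 214.676071707159 (222) yaw -0.13890530789125738
near slope 0.13996656246665568 x at y=0 541.153889336648 rms 0.49917031836816317
far slope 0.14147626089107804 x at y=0 632.0571797123018 rms 0.40541927833027785
```

```bash
cat >> h.py <<'E'
YAW=-.14
yh=np.array([.1395,.9902])
Q=quat(YAW+np.pi)
def look(x,y,z=170,name="v"):
    """camera straight above (x,y)"""
    t=np.array([x,y])-84*yh
    robot.move_pose([*t,z],Q); robot.pause(.25)
    w=snap("wrist",name); np.save(name+".npy",w,allow_pickle=True); return w
E
python3 - <<'E'
from h import *
T=[]
for n,p in dict(R=(577,-80),L=(597,64),bl=(406,307),br=(392,-332)).items():
    z=170
    w=look(*p,z,"k"+n); u,v=proj(w,[*p,50]); u,v=int(u),int(v)
    print(n,u,v,robot.get_state()["clock"],(-np.array(w["R"]).T@w["t"]).round(0))
    v0=min(max(v-75,0),384-150);u0=min(max(u-100,0),312); print("crop origin",u0,v0)
    T.append(cv2.resize(w["color"][v0:v0+150,u0:u0+200,::-1],None,fx=2,fy=2,interpolation=cv2.INTER_CUBIC))
cv2.imwrite("pics/m1.png",np.vstack([np.hstack(T[:2]),np.hstack(T[2:])]))
E
```

```text
R 250 93 5.9167 [579. -79. 330.]
crop origin 150 18
L 251 89 6.85 [598.  62. 329.]
crop origin 151 14
bl 250 90 8.3333 [408. 306. 329.]
crop origin 150 15
br 251 92 10.9167 [ 393. -332.  329.]
crop origin 151 17
```

View pics/m1.png

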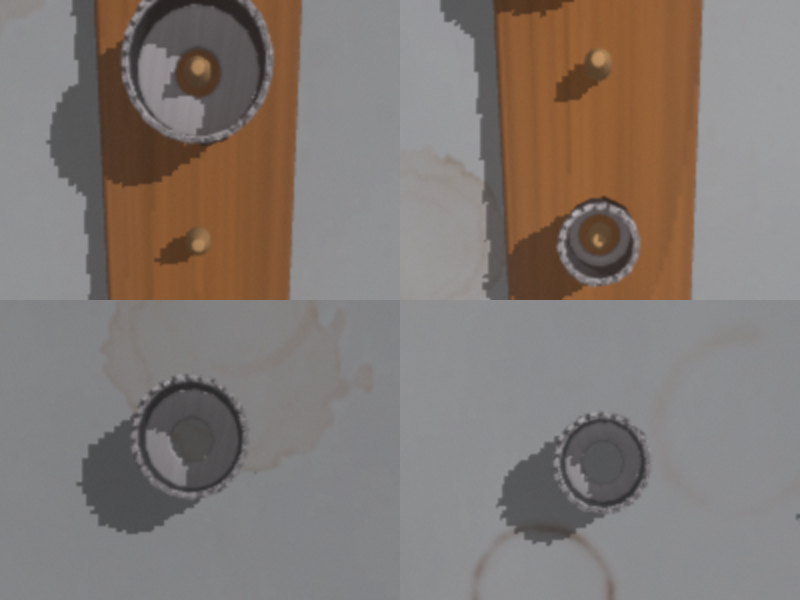

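The montage (2x crops) shows saw 51 on the left bench spot with its rim at (190,436), and saw 43 on the right with its rim at (602,462). Peg tips: p3 (201,66), p4 (199,243), p1 (598,59), p2 (599,239). Rims: 60 at (197,68), 35 at (598,241).

```bash
python3 - <<'E'
from h import *
W={n:np.load(f"k{n}.npy",allow_pickle=True).item() for n in("R","L","bl","br")}
O=dict(R=(150,18),L=(151,14),bl=(150,15),br=(151,17))
def g(n,k,u,v,z):
    p=ray(W[k],O[k][0]+u/2,O[k][1]+v/2,z)[:2]; print(n,p.round(1)); return p
p3=g("p3","R",201,66,42);p4=g("p4","R",199,243,42);p1=g("p1","L",198,59,42);p2=g("p2","L",199,239,42)
g("s60","R",197,68,60);g("s35","L",198,241,60);g("s51","bl",190,136,42);g("s43","br",202,162,42)
P=np.array([p1,p2,p3,p4]);y=np.array([111,37,-37,-111.])
# rigid fit
c=P.mean(0);d=(y[:,None]*(P-c)).sum(0);th=np.arctan2(-d[0],d[1]);yh=np.array([-np.sin(th),np.cos(th)])
print("yaw",th,"origin",c,"fit",(c+y[:,None]*yh).round(1).tolist(),"res",(P-c-y[:,None]*yh).round(1).tolist())
E
```

```text
p3 [581.9 -46.3]
p4 [ 570.8 -119.1]
p1 [601. 100.]
p2 [590.8  27. ]
s60 [580.1 -48.9]
s35 [590.7  28.5]
s51 [402.2 313.9]
s43 [ 391.8 -336.6]
yaw -0.13554276514506086 origin [586.12030329  -9.62400685] fit [[601.1, 100.4], [591.1, 27.0], [581.1, -46.3], [571.1, -119.6]] res [[-0.1, -0.4], [-0.4, -0.0], [0.8, -0.1], [-0.4, 0.5]]
```

```bash
cat >> h.py <<'E'
PEG={1:(601.1,100.4),2:(591.1,27.),3:(581.1,-46.3),4:(571.1,-119.6)}
Q=quat(-.1355+np.pi); G=5.   # TCP height above saw underside
def st(msg):
    s=robot.get_state(); print(msg,"t",round(s["clock"],1),"pos",s["tool_pos"].round(1),"F",np.round(s["ft_force"],1),"open",round(s["opening"],1),"grip",round(s["grasp_force"],1)); return s
def pick(p,base,up=100):
    robot.move_pose([*p,up+G],Q)
    robot.movel([*p,base+G],velocity=150); st("at")
    robot.grasp(20); st("gripped")
    robot.movel([*p,up+G],velocity=180); return st("lifted")
def place(p,up=100):
    robot.movel([*p,up+G],velocity=250)
    robot.movel([*p,46+G],velocity=150); a=st("above")
    robot.movel([*p,32+G],velocity=60); b=st("on peg")
    if np.linalg.norm(b["ft_force"]-a["ft_force"])>8: print("STOP"); return False
    robot.movel([*p,18.5+G],velocity=60); st("down")
    robot.open(); robot.movel([*p,up+G],velocity=200); st("clear"); return True
E
python3 - <<'E'
from h import *
pick((580.3,-48),18)
place(PEG[1])
E
```

```text
at t 13.2 pos [580.7 -48.8  23.5] F [ 0.1 -0.5 -0. ] open 91.8 grip 0.0
gripped t 13.8 pos [580.3 -47.8  23.3] F [-1.1  0.9  4.7] open 59.9 grip 20.0
lifted t 14.4 pos [579.8 -47.4 104.3] F [-0.1  0.5 -2.3] open 59.7 grip 20.0
above t 15.7 pos [601.1  98.8  51.1] F [ 0.3 -0.9 -2. ] open 60.0 grip 20.0
on peg t 16.0 pos [600.9 100.5  36.8] F [ 0.2  0.1 -1.6] open 59.6 grip 20.0
down t 16.4 pos [601.  100.4  23.1] F [-0.2  0.1 -2.2] open 60.1 grip 20.0
clear t 17.7 pos [600.9 100.8 104.9] F [-0.  -0.  -0.6] open 91.9 grip 0.0
```

Saw 60 is seated cleanly, so I'll do the rest.

```bash
python3 - <<'E'
from h import *
def go(src,base,o,dst):
    s=pick(src,base)
    if abs(s["opening"]-o)>3: print("BAD GRIP"); raise SystemExit
    if not place(dst): raise SystemExit
go((590.8,27.8),18,35,PEG[4])
go((402.2,313.9),0,51,PEG[2])
E
```

```text
at t 18.8 pos [591.2  28.   23.2] F [-0.  -0.4  0.5] open 92.1 grip 0.0
gripped t 19.7 pos [590.7  27.8  23. ] F [-0.7 -0.2  0.6] open 33.3 grip 20.0
lifted t 20.3 pos [590.3  28.3 104.5] F [ 0.2  0.4 -1.2] open 33.7 grip 20.0
above t 21.6 pos [ 571.2 -118.6   50.8] F [ 0.1  0.7 -0.7] open 33.2 grip 20.0
on peg t 22.0 pos [ 570.9 -119.6   36.9] F [ 0.5 -0.2 -0.2] open 33.8 grip 20.0
down t 22.3 pos [ 570.8 -119.6   23. ] F [ 0.2 -0.4 -0.3] open 33.5 grip 20.0
clear t 23.9 pos [ 571.  -119.1  104.8] F [ 0.6 -0.3 -0.3] open 92.1 grip 0.0
at t 26.5 pos [403.  313.8   5.5] F [ 0.5 -0.4  0.4] open 91.9 grip 0.0
gripped t 27.2 pos [402.1 314.    5.1] F [-0.5  0.3  1.6] open 50.9 grip 20.0
lifted t 27.9 pos [401.4 313.8 104.3] F [ 0.3  0.9 -2.3] open 51.1 grip 20.0
above t 29.9 pos [590.9  27.3  51. ] F [-0.   0.2 -1.1] open 51.6 grip 20.0
on peg t 30.3 pos [590.9  27.   36.8] F [ 0.2  1.  -0.4] open 51.5 grip 20.0
down t 30.7 pos [590.9  27.   23. ] F [ 0.9 -0.6 -1.8] open 51.2 grip 20.0
clear t 32.1 pos [590.9  27.4 104.9] F [-0.6  0.4 -0.6] open 91.7 grip 0.0
```

```bash
python3 - <<'E'
from h import *
s=pick((391.8,-336.6),0)
if abs(s["opening"]-43)<3: place(PEG[3])
robot.move_pose([578,-65,300],quat(-.15+np.pi)); robot.pause(.3)
w=robot.snapshot("wrist")
cv2.imwrite("pics/f1.png",cv2.resize(w["color"][:,:,::-1][:300,150:400],None,fx=2,fy=2,interpolation=cv2.INTER_CUBIC))
a=robot.snapshot("side")["color"][130:270,180:380,::-1]
cv2.imwrite("pics/f2.png",cv2.resize(a,None,fx=4,fy=4,interpolation=cv2.INTER_CUBIC))
for n,p in dict(p1=PEG[1],p2=PEG[2],p3=PEG[3],p4=PEG[4]).items():
    u,v=proj(w,[*p,60]); print(n,round((u-150)*2),round(v*2))
E
```

```text
at t 34.4 pos [ 392.1 -337.     5.5] F [ 0.1 -0.9  1.1] open 91.8 grip 0.0
gripped t 35.2 pos [ 391.7 -336.6    5. ] F [-0.2  0.5  1.1] open 43.2 grip 20.0
lifted t 36.0 pos [ 391.6 -335.8  104.3] F [-0.5 -0.2 -1.4] open 42.8 grip 20.0
above t 38.0 pos [580.9 -47.2  51.1] F [-0.4 -0.8 -2.5] open 43.3 grip 20.0
on peg t 38.4 pos [580.9 -46.2  36.8] F [-0.2 -0.8 -1.2] open 42.8 grip 20.0
down t 38.8 pos [580.8 -46.3  23. ] F [ 0.5 -0.3 -2.2] open 42.7 grip 20.0
clear t 40.2 pos [581.  -45.8 104.9] F [-0.4 -0.1 -0.7] open 92.0 grip 0.0
p1 203 27
p2 205 168
p3 207 292
p4 208 403
```

View pics/f1.png

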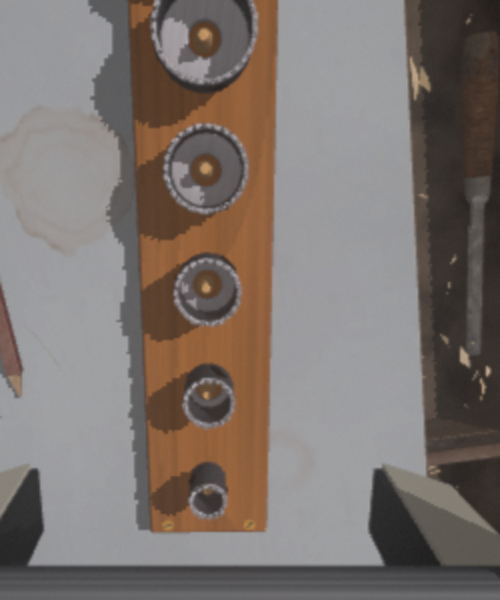

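View pics/f2.png

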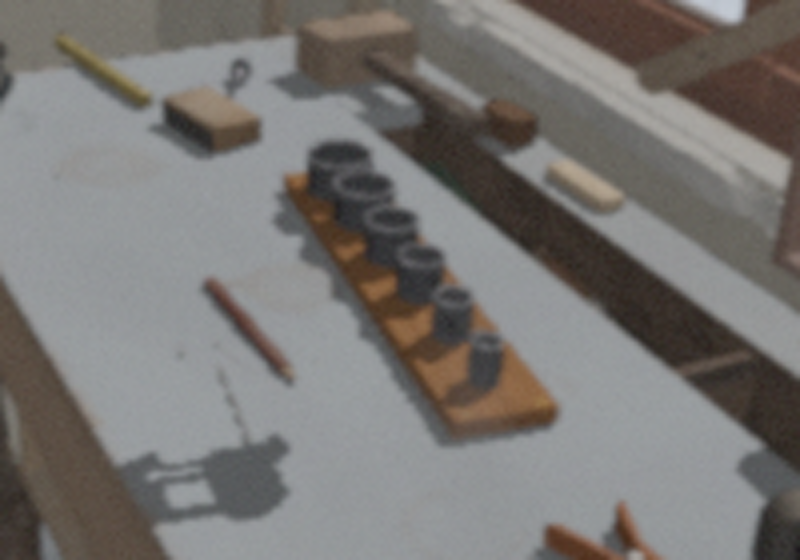

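The wrist crop shows rims at (205,35), (206,168), (207,290), (208,402) and (208,499), shrinking steadily, each with its peg showing. The side view shows all six level on the board, and the pencil, clamp and block undisturbed. Handing in.

```bash
python3 -c "
from cell import robot
print(robot.hand_in())"
```

```text
the job is handed in; nothing more can be done
None
```

All four middle saws are on their proper pegs, giving a steady 68-60-51-43-35-27 row from left to right, and the job is handed in at about 42 s; the hand-in gave no verdict.

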